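# Point the lathe's chip-blower elbow at its mark

## Robot

A 6-joint arm with a two-finger parallel gripper is mounted at the origin on the work surface. World frame = base frame: x ahead of the robot, y to its left, z up, the work surface at z = 0. Lengths are in mm, angles in degrees, forces in N, time in s.
With the tool pointing down it reaches from about 425 to 1125 mm from the base axis. Payload 14.9 kg.
Tool frame: the origin (TCP) lies midway between the tips of the shut fingers; the grasp point (between the pads) lies 19 mm behind it (arm.grasp_offset is the distance from the TCP to the grasp point, in mm); z points along the fingers, y is the line along which they close (so a half turn about z gives the same grasp; the last joint's range is limited). The gripper opens to 91 mm and grips with 3 to 60 N. Pads are 32 mm wide; open, the fingers measure 118 mm over their backs; the gripper's body (76 mm by 178 mm) begins 60 mm behind the grasp point.
Start: joints at [68.451, 21.709, 99.362, -0, 58.929, -1.908], TCP at [235.295, 659.283, 213.932] pointing down, gripper open.
Joint ranges: [-158.91, 158.91], [-42.39, 125.64], [0.06, 152.35], [-60.88, 240.88], [17.5, 164.5], [-176.32, 176.32]. Speed limits (degrees/s): [108.29, 108.29, 136.94, 180, 180, 180].

## Interface

Orientations are given as [roll, pitch, yaw] about the fixed x, y, z axes, in that order (R = Rz(yaw) Ry(pitch) Rx(roll)).
In Python, from station import monitor, optics, sign_off, arm gives the robot as it stands.
- The arm moves only by the shell command python3 -m crank 'ROWS'. ROWS is JSON, one flat list of numbers, 7 for each row, row after row: the closure in counts, from 0 (fully open) to 255 (shut), then the shift along the tool's x, y, z in cm, then the turn, a rotation vector about the tool's x, y, z in rad. In form: [grip, x, y, z, wx, wy, wz, grip, x, y, z, wx, wy, wz, ...]. A call has 1 to 12 rows; each row shifts and turns the commanded pose from where the row before left it, along the tool's axes as they then stand; what a row does not reach is not made up. A row lasts 1/10 s, in which the tool goes at most 50 mm and 8.59 degrees, less where a joint would pass 70% of its speed; a pose out of reach is approached as far as the arm can. A call with a gripper value outside its range is refused whole. The fingers move at their own pace and stop on an object; the grip force is fixed at half the most. Time passes only in rows, so rows that do not move let the fingers close. It gives the time, the measured TCP pose, the force, the opening and the grip force at its end, in the units of the state.
- monitor.observe(): the state, without advancing time (a new reading comes with each control period).
- optics.get_image(name): name is "scene" or "top"; returns (picture, depth): 420x560x3 uint8, red, green, blue; 420x560 float32, mm along the optical axis (not along the pixel's ray), 0 where there is no reading.
- optics.camera_params(name): a dict with "fx", "fy", "cx", "cy" (pixels), "camera_from_world" (4x4, takes a point from world to camera coordinates). Camera axes: x right, y up, looking along -z (the intrinsics and any distortion apply to the point x, -y, -z); pixel columns grow to the right and rows downward; lengths in mm; the calibration is good to about 2 mm. A picture is of the moment at which its call begins. camera_params takes no time and is no camera call.
- sign_off(): hands the job in; it is judged then, once.
The state is a dict: "t": time; "joint_positions": joint angles; "qvel": joint speeds; "joint_torque": joint torques, N m; "tool_pos": TCP position; "eef_rot": TCP orientation; "wrist_force": force on the tool from outside, world axes, zero at the start; "moment": the same for the moment, N m; "grip_width": finger opening in mm; "grasp_force": force on a finger pad.
Only numpy, scipy, OpenCV 4.12 (cv2) and the standard library are available. Lean on these libraries where they do the work, as an engineer would, in place of code of your own. Each camera call takes 0.05 s, during which the arm holds its last target. There are 200 camera calls.

## Task

In the bowl turner's workshop, the brass air elbow has been started by hand on its threaded stub. Screw it further on (clockwise seen from above) until its outlet points at the red mark painted on its foot, without running past the mark, then let go. Leave the blue elbow as it is.

Things in the scene. Friction and masses are not known exactly. Their poses are not given: they have to be found in the camera images.
- brass_elbow: Brass pipe elbow. Origin on its upright turning axis, 97 mm above the bench, mid-height of its blocky middle, which is 36 mm along x, 32 mm in y between flat faces, from 22 mm below to 20 mm above the origin; grip it there from above across y. x: level, out along the outlet branch (27 mm thick, 35 mm collar 53 to 73 mm out); z up. Below, a round socket 41 mm across.
- brass_outlet (a point): Centre of the brass elbow's outlet mouth, 75 mm from the axis along its x, 97 mm above the bench. It starts 0.7 to 1.35 rad short of the mark, to be turned clockwise seen from above. The elbow sinks 0.3 mm per radian; thread friction of about 0.12 N m keeps it where it is left; it cannot come off.
- red_mark (a point): Point on the red radial line (45 mm long, 10 mm wide) painted on the brass elbow's foot, a fixed lavender disc 190 mm across, 25 mm high. It lies 75 mm from the axis, 26 mm above the bench; the outlet mouth is straight above it when the elbow points at the mark. x: outward from the axis, z up.
- blue_outlet (a point): Outlet mouth centre of the blue plastic elbow, same shape and height as the brass one, on a like foot with a white mark; it turns as easily and is to be left alone. Its axis is at least 220 mm from the brass one's.
Mind the look-alikes: they are no part of the job. What is shaped like the part that bears brass_elbow but green or orange is not meant.

How it is judged:
By the outcome, as a careful person would: the job done as asked, in the order asked, and still so for the second after the job is handed in, with the robot touching nothing.
It also fails if it takes over 32 s, if anything falls off the work surface, if the arm or the gripper's body presses on something with over 40 N, if the wrist force passes 120 N, or if a joint passes its speed limit or range.

## Working session

There is one attempt and no reset: what is moved stays moved. The work goes in short steps, Python scripts to look and compute and a shell command to move; the robot and the scene stay as the last step left them, time stands still between calls to the robot, and variables do not carry over. Pictures are saved under pics/ and viewed, at most 10 in all, crops included, and the job is handed in when it is done.

```bash
ls; mkdir -p pics; python3 - <<'E'
from station import monitor, optics, arm
import cv2, numpy as np
for n in ("top","scene"):
    p,d=optics.get_image(n); cv2.imwrite(f"pics/{n}0.png",p[:,:,::-1]); np.savez(f"{n}0.npz",p=p,d=d)
    print(n,optics.camera_params(n))
print(monitor.observe())
E
```

```text
pics
top {'fx': 432.4847727220509, 'fy': 432.4847727220509, 'cx': 273.2622586269016, 'cy': 208.20351950305562, 'camera_from_world': array([[ 1.32938899e-02, -9.99692194e-01,  2.09473167e-02,
         8.80912120e+01],
       [ 9.93254813e-01,  1.56157835e-02,  1.14895709e-01,
        -4.32766478e+02],
       [-1.15187452e-01,  1.92786122e-02,  9.93156678e-01,
        -1.03430657e+03],
       [ 0.00000000e+00,  0.00000000e+00,  0.00000000e+00,
         1.00000000e+00]])}
scene {'fx': 443.20567823381265, 'fy': 443.20567823381265, 'cx': 281.1157712150387, 'cy': 214.7771774545836, 'camera_from_world': array([[ 5.42319411e-01,  8.40164371e-01, -3.67242783e-03,
        -3.22299292e+02],
       [-6.26172567e-01,  4.07096030e-01,  6.64966719e-01,
         1.72952926e+02],
       [ 5.60176376e-01, -3.58324786e-01,  7.46863960e-01,
        -1.39461140e+03],
       [ 0.00000000e+00,  0.00000000e+00,  0.00000000e+00,
         1.00000000e+00]])}
{'t': 0.1, 'joint_positions': array([ 6.84490022e+01,  2.17328791e+01,  9.93907599e+01, -1.49679262e-04,
        5.89296928e+01, -1.90670199e+00]), 'qvel': array([ 0.01594066, -0.05772594, -0.00535709,  0.03239449, -0.05437866,
        0.00454461]), 'joint_torque': array([-1.53465018e-03, -7.65046263e+01, -4.35293233e+01,  6.52266084e-02,
        3.98413162e-02, -2.34150491e-05]), 'tool_pos': array([235.19242223, 658.94497996, 213.39895761]), 'eef_rot': array([-1.79946693e+02, -1.64639969e-03,  1.60355781e+02]), 'wrist_force': array([0.01087278, 0.14710006, 0.7400668 ]), 'moment': array([-0.03428028, -0.00527425,  0.00075672]), 'grasp_force': 0.0, 'grip_width': 91.36743237664223}
```

View pics/top0.png

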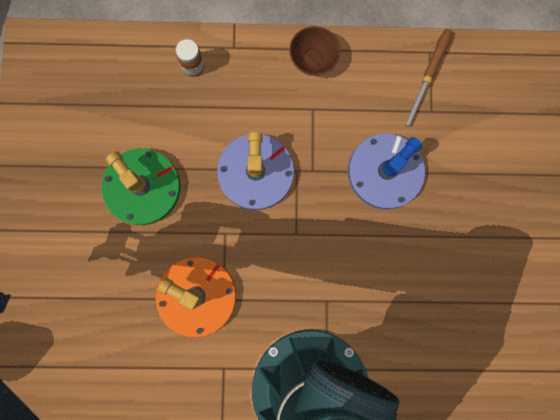

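View pics/scene0.png

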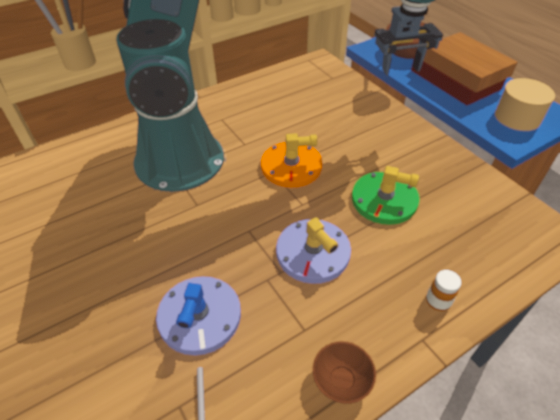

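The top view shows the brass elbow on the lavender foot at about (256,172), with its outlet up at (255,138) and the red mark at (277,154). The blue elbow is at (387,171). The green and orange feet carry the look-alikes.

```bash
cat > h.py <<'E'
import numpy as np, cv2
from station import optics, monitor
def ray(n,uv,z):
    c=optics.camera_params(n); uv=np.atleast_2d(uv).astype(float)
    T=np.linalg.inv(c['camera_from_world']); 
    d=np.c_[(uv[:,0]-c['cx'])/c['fx'],-(uv[:,1]-c['cy'])/c['fy'],-np.ones(len(uv))]@T[:3,:3].T
    o=T[:3,3]; return o+d*((z-o[2])/d[:,2])[:,None]
def cloud(n,uv,d):
    c=optics.camera_params(n); T=np.linalg.inv(c['camera_from_world']); D=d[uv[:,1],uv[:,0]]
    P=np.c_[(uv[:,0]-c['cx'])/c['fx']*D,-(uv[:,1]-c['cy'])/c['fy']*D,-D]
    return P@T[:3,:3].T+T[:3,3]
def masks(p,box):
    h=cv2.cvtColor(p,cv2.COLOR_RGB2HSV); H,S,V=[h[...,i].astype(int) for i in range(3)]
    b=np.zeros(H.shape,bool); x0,y0,x1,y1=box; b[y0:y1,x0:x1]=1
    m={'lav':(H>110)&(H<135)&(S>45)&(V>80),'red':((H<6)|(H>172))&(S>150)&(V>70),'brass':(H>17)&(H<30)&(S>140)&(V>110)}
    return {k:np.argwhere(v&b)[:,::-1] for k,v in m.items()}
E
python3 - <<'E'
from h import *
for n,box in (("top",(210,125,302,215)),("scene",(270,212,358,287))):
    z=np.load(n+"0.npz"); m=masks(z['p'],box)
    e=cv2.fitEllipse(cv2.convexHull(m['lav'].astype(np.int32)))
    hull=cv2.convexHull(m['lav'].astype(np.int32))[:,0]
    w=ray(n,hull,25)[:,:2].astype(np.float32)
    print(n,{k:len(v) for k,v in m.items()},'disc',ray(n,[e[0]],25)[0].round(1),e, 'circ',cv2.minEnclosingCircle(w))
    r=ray(n,m['red'],26); print(' red',r.mean(0).round(1),cv2.fitLine(r[:,:2].astype(np.float32),cv2.DIST_L2,0,.01,.01).ravel())
    P=cloud(n,m['brass'],z['d']); Q=P[(P[:,2]>85)&(P[:,2]<130)]
    print(' brass',len(P),Q.mean(0).round(1),Q.min(0).round(),Q.max(0).round())
    print(' bright line',cv2.fitLine(Q[:,:2].astype(np.float32),cv2.DIST_HUBER,0,.01,.01).ravel())
    im=cv2.resize(z['p'][box[1]:box[3],box[0]:box[2]],None,fx=4,fy=4,interpolation=cv2.INTER_CUBIC)
    cv2.imwrite(f"pics/{n}c.png",im[:,:,::-1])
a=cv2.imread('pics/topc.png');b=cv2.imread('pics/scenec.png')
H=max(a.shape[0],b.shape[0]);f=lambda i:np.pad(i,((0,H-i.shape[0]),(0,0),(0,0)))
cv2.imwrite('pics/both.png',np.hstack([f(a),f(b)]))
E
```

```text
top {'lav': 3670, 'red': 50, 'brass': 480} disc [522.1 140.1  25. ] ((255.2056427001953, 171.34742736816406), (75.18778991699219, 75.82273864746094), 107.96538543701172) circ ((522.9262084960938, 140.75314331054688), 94.74378967285156)
 red [569.7  87.9  26. ] [  0.65695685  -0.7539282  569.74036     87.851326  ]
 brass 480 [548.4 140.8 112.4] [505. 125.  86.] [597. 157. 123.]
 bright line [ 9.9999994e-01 -3.7040460e-04  5.5039575e+02  1.4095258e+02]
scene {'lav': 2551, 'red': 30, 'brass': 524} disc [535.7 133.3  25. ] ((312.7193908691406, 250.89068603515625), (62.551082611083984, 72.84684753417969), 98.27808380126953) circ ((529.6404418945312, 133.9315948486328), 99.70695495605469)
 red [571.5  88.1  26. ] [  0.661232   -0.7501815 571.46674    88.069885 ]
 brass 524 [553.1 136.2 109.7] [509. 125.  85.] [600. 156. 121.]
 bright line [9.9994409e-01 1.0571666e-02 5.5673657e+02 1.3469603e+02]
```

View pics/both.png

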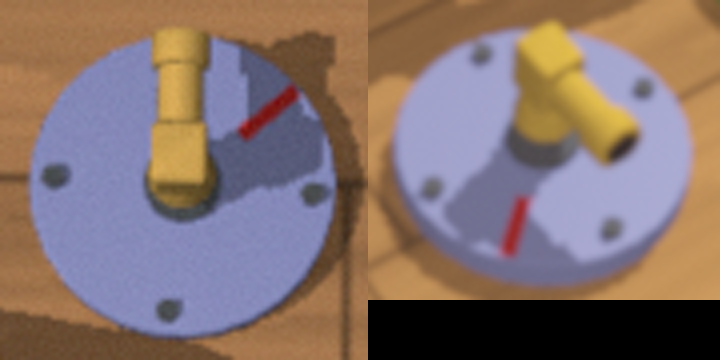

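The crop confirms it: the outlet points along about +x (yaw 0°), and the mark lies at about −48.5° from the axis near (522.5, 140.5). I'll travel high to the axis first.

```bash
python3 -m crank '[0,-1,-0.9,0,0,0,0, 0,-2.2,-1.95,0,0,0,0, 0,-2.5,-2.2,0,0,0,0, 0,-2.5,-2.2,0,0,0,0, 0,-2.5,-2.2,0,0,0,0, 0,-2.5,-2.2,0,0,0,0, 0,-2.5,-2.2,0,0,0,0, 0,-2.5,-2.2,0,0,0,0, 0,-2.5,-2.2,0,0,0,0, 0,-2.5,-2.2,0,0,0,0, 0,-2.5,-2.2,0,0,0,0, 0,-2.5,-2.2,0,0,0,0]'
python3 -m crank '[0,-2.5,-2.2,0,0,0,0, 0,-2.5,-2.2,0,0,0,0, 0,-2.5,-2.2,0,0,0,0, 0,-2.5,-2.2,0,0,0,0, 0,-2.5,-2.2,0,0,0,0, 0,-2.3,-2.2,0,0,0,0, 0,-1.5,-1.15,0,0,0,0, 0,0,0,0,0,0,-0.1143, 0,0,0,0,0,0,-0.1143, 0,0,0,0,0,0,-0.1142, 0,0,0,0,0,0,0, 0,0,0,0,0,0,0]'
```

```text
t: 1.3
tool_pos: [417.6, 328.4, 213.8]
eef_rot: [-180.0, -0.0, 160.4]
wrist_force: [-0.1, 0.7, 0.2]
grip_width: 91.1
grasp_force: 0.0
t: 2.5
tool_pos: [522.3, 140.1, 213.9]
eef_rot: [-180.0, -0.0, 179.8]
wrist_force: [0.1, -1.2, -0.5]
grip_width: 91.4
grasp_force: 0.0
```

```bash
python3 -m crank '[0,0,0,2,0,0,0, 0,0,0,3,0,0,0, 0,0,0,3,0,0,0, 0,0,0,3,0,0,0, 0,0,0,1.7,0,0,0, 0,0,0,0.7,0,0,0, 0,0,0,0,0,0,0, 0,0,0,0,0,0,0]'
python3 -m crank '[80,0,0,0,0,0,0, 140,0,0,0,0,0,0, 160,0,0,0,0,0,0, 170,0,0,0,0,0,0, 200,0,0,0,0,0,0, 255,0,0,0,0,0,0, 255,0,0,0,0,0,0, 255,0,0,0,0,0,0, 255,0,0,0,0,0,0, 255,0,0,0,0,0,0]'
```

```text
t: 3.3
tool_pos: [523.2, 140.6, 80.8]
eef_rot: [180.0, 0.1, 179.9]
wrist_force: [-0.2, -0.3, -0.1]
grip_width: 91.2
grasp_force: 0.0
t: 4.3
tool_pos: [522.6, 140.4, 79.9]
eef_rot: [-180.0, -0.0, -180.0]
wrist_force: [0.0, -2.0, 0.5]
grip_width: 32.0
grasp_force: 30.0
```

Grasp is square (32.0 mm wide, little side force). I'll turn clockwise about 43°, stopping short, and look again.

```bash
python3 -m crank '[255,0,0,0,0,0,0.04, 255,0,0,0.003,0,0,0.07, 255,0,0,0.003,0,0,0.08, 255,0,0,0.003,0,0,0.08, 255,0,0,0.003,0,0,0.08, 255,0,0,0.003,0,0,0.08, 255,0,0,0.003,0,0,0.08, 255,0,0,0.003,0,0,0.08, 255,0,0,0.003,0,0,0.08, 255,0,0,0.002,0,0,0.06, 255,0,0,0,0,0,0.02, 255,0,0,0,0,0,0]'
python3 - <<'E'
from h import *
s=monitor.observe(); print(s['tool_pos'],s['eef_rot'],s['wrist_force'],s['moment'])
ims=[]
for n,box in (("top",(210,125,302,215)),("scene",(270,212,358,287))):
    p,d=optics.get_image(n); m=masks(p,box); np.savez(n+"1.npz",p=p,d=d)
    if len(m['red'])>5:
        r=ray(n,m['red'],26); print(n,' red',len(r),r.mean(0).round(1))
    P=cloud(n,m['brass'],d); Q=P[(P[:,2]>78)&(P[:,2]<125)]
    print(' brass',len(Q),cv2.fitLine(Q[:,:2].astype(np.float32),cv2.DIST_HUBER,0,.01,.01).ravel())
    ims.append(cv2.resize(p[box[1]-20:box[1]+80,box[0]:box[0]+90],None,fx=4,fy=4,interpolation=cv2.INTER_CUBIC))
cv2.imwrite('pics/both1.png',np.hstack(ims)[:,:,::-1])
E
```

```text
t: 5.5
tool_pos: [523.2, 141.5, 79.8]
eef_rot: [179.9, -0.0, 136.9]
wrist_force: [1.6, 10.8, -2.9]
grip_width: 31.7
grasp_force: 30.0
[523.21843676 141.53035337  79.79769404] [ 1.79870957e+02 -4.28373578e-03  1.36946242e+02] [ 1.59001456 10.78264825 -2.93208044] [ 2.23322998 -0.40073053  0.08447385]Traceback (most recent call last):
  File "<stdin>", line 9, in <module>
cv2.error: OpenCV(4.12.0) /io/opencv/modules/imgproc/src/linefit.cpp:50: error: (-215:Assertion failed) count > 0 in function 'fitLine2D_wods'
```

```bash
python3 -m crank '[255,0,0,0,0,0,0.02, 255,0,0,0.001,0,0,0.02, 255,0,0,0.001,0,0,0.015, 255,0,0,0,0,0,0.01, 255,0,0,0,0,0,0, 255,0,0,0,0,0,0]'
python3 - <<'E'
from h import *
p,d=optics.get_image("scene"); np.savez("scene1.npz",p=p,d=d)
cv2.imwrite('pics/s1.png',cv2.resize(p[180:300,240:380],None,fx=5,fy=5,interpolation=cv2.INTER_CUBIC)[:,:,::-1])
E
```

```text
t: 6.15
tool_pos: [523.3, 141.6, 79.8]
eef_rot: [179.9, -0.0, 133.3]
wrist_force: [3.0, 11.0, -5.0]
grip_width: 31.9
grasp_force: 30.0
```

View pics/s1.png

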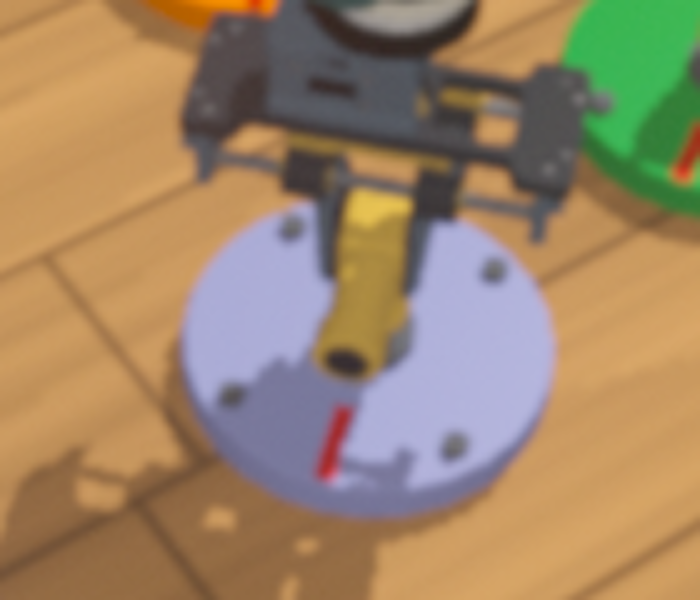

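The scene view shows the outlet nearly over the mark, with the mouth at (309,252) and the mark at (307,268). I'll refine the mark's bearing from the stored pictures.

```bash
python3 - <<'E'
from h import *
from scipy.optimize import least_squares
for n,box in (("top",(210,125,302,215)),("scene",(270,212,358,287))):
    z=np.load(n+"0.npz"); p=z['p'].astype(float); x0,y0,x1,y1=box
    m=masks(z['p'],box)
    # sub-pixel redness, vs surrounding
    c=m['red'].mean(0).astype(int); v,u=np.mgrid[c[1]-11:c[1]+12,c[0]-11:c[0]+12]
    q=p[v,u]; w=(q[...,0]-q[...,2])/(q.sum(-1)+1); w=np.clip(w-0.12,0,None)
    lav=np.array([u.ravel(),v.ravel()]).T; w=w.ravel(); 
    P0=ray(n,lav,26); keep=np.hypot(P0[:,0]-522.5,P0[:,1]-140.5)<92; keep&=np.hypot(P0[:,0]-570,P0[:,1]-88)<32; w=w*keep
    mu=(P0*w[:,None]).sum(0)/w.sum(); C=np.cov(P0[:,:2].T,aweights=w); e=np.linalg.eigh(C)[1][:,1]
    print(n,mu.round(2),'line',np.degrees(np.arctan(e[1]/e[0])).round(2))
    H=ray(n,cv2.convexHull(m['lav'].astype(np.int32))[:,0],25)[:,:2]
    f=least_squares(lambda a:np.hypot(*(H-a[:2]).T)-a[2],[522,140,95],loss='soft_l1')
    print(' circle',f.x.round(2)); 
    for ctr in (f.x[:2],[522.5,140.5]): print('  bearing',np.degrees(np.arctan2(*(mu[:2]-ctr)[::-1])).round(2))
z=np.load("scene1.npz"); g=z['p'].astype(float).sum(-1)[244:262,300:318]; w=np.clip(200-g,0,None); 
v,u=np.mgrid[244:262,300:318]; k=np.hypot(u-309.2,v-252.4)<6; w=w*k; uv=[(u*w).sum()/w.sum(),(v*w).sum()/w.sum()]
M=ray("scene",[uv],97)[0]; print('mouth',uv,M,np.degrees(np.arctan2(M[1]-140.5,M[0]-522.5)))
E
```

```text
top [569.67  88.01  26.  ] line -48.94
 circle [523.   139.99  93.84]
  bearing -48.08
  bearing -48.06
scene [571.33  88.4   26.  ] line -48.13
 circle [529.69 135.72  95.76]
  bearing -48.66
  bearing -46.85
mouth [np.float64(308.64308681672026), np.float64(252.15755627009645)] [575.76247036  88.63502985  97.        ] -44.23838964118884
```

```bash
python3 -m crank '[255,0,0,0,0,0,0.008, 255,0,0,0,0,0,0.007, 255,0,0,0,0,0,0, 150,0,0,0,0,0,0, 100,0,0,0,0,0,0, 0,0,0,0,0,0,0, 0,0,0,0,0,0,0, 0,0,0,0,0,0,0, 0,0,0,0,0,0,0, 0,0,0,-1,0,0,0, 0,0,0,-3,0,0,0, 0,0,0,-4,0,0,0]'
python3 -m crank '[0,0,0,-4,0,0,0, 0,0,0,-2,0,0,0, 0,0,2,0,0,0,0, 0,0,4,0,0,0,0, 0,0,4,0,0,0,0, 0,0,4,0,0,0,0, 0,0,4,0,0,0,0, 0,0,4,0,0,0,0, 0,0,4,0,0,0,0, 0,0,3,0,0,0,0, 0,0,1,0,0,0,0, 0,0,0,0,0,0,0]'
python3 - <<'E'
from h import *
ims=[]
for n,x,y in (("top",205,120),("scene",265,200)):
    p,d=optics.get_image(n); np.savez(n+"2.npz",p=p,d=d)
    ims.append(cv2.resize(p[y:y+100,x:x+100],None,fx=4,fy=4,interpolation=cv2.INTER_CUBIC))
cv2.imwrite('pics/both2.png',np.hstack(ims)[:,:,::-1])
E
```

```text
t: 7.4
tool_pos: [521.6, 140.3, 159.9]
eef_rot: [-179.9, -0.1, 132.4]
wrist_force: [0.3, 0.2, 0.0]
grip_width: 90.9
grasp_force: 0.0
t: 8.6
tool_pos: [744.2, 343.5, 219.7]
eef_rot: [-180.0, -0.0, 132.5]
wrist_force: [-1.0, -0.8, 0.2]
grip_width: 91.4
grasp_force: 0.0
```

View pics/both2.png

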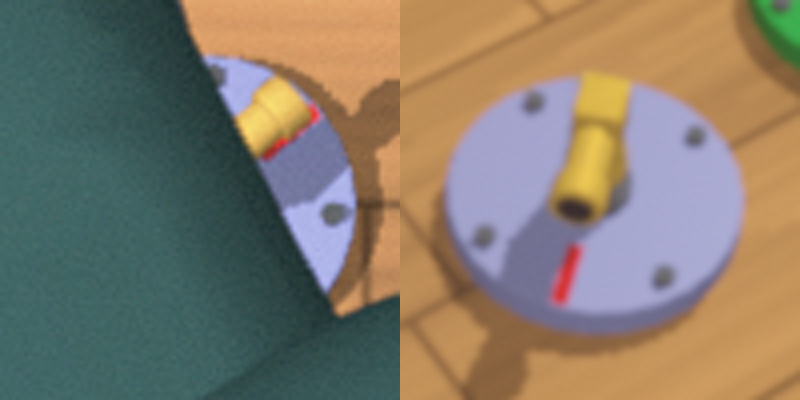

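The top view is half hidden by the arm, but the collar covers the mark. I'll swing the arm further left.

```bash
python3 -m crank '[0,1.5,0.6,0,0,0,0, 0,3,1.1,0,0,0,0, 0,3,1.1,0,0,0,0, 0,3,1.1,0,0,0,0, 0,3,1.1,0,0,0,0, 0,3,1.1,0,0,0,0, 0,3,1.1,0,0,0,0, 0,3,1.1,0,0,0,0, 0,2,0.7,0,0,0,0, 0,0.5,0.2,0,0,0,0, 0,0,0,0,0,0,0]'
python3 - <<'E'
from h import *
p,d=optics.get_image("top"); np.savez("top3.npz",p=p,d=d)
cv2.imwrite('pics/t3.png',cv2.resize(p[125:220,205:305],None,fx=6,fy=6,interpolation=cv2.INTER_CUBIC)[:,:,::-1])
for f,n,box in (("top0","top",(210,125,302,215)),("top3","top",(210,125,302,215))):
    z=np.load(f+'.npz'); m=masks(z['p'],box); P=cloud(n,m['brass'],z['d']); r=np.hypot(P[:,0]-522.5,P[:,1]-140.5)
    k=(P[:,2]>80)&(P[:,2]<128); Q=P[k]; R=r[k]
    l=cv2.fitLine(Q[:,:2].astype(np.float32),cv2.DIST_L2,0,.01,.01).ravel()
    C=Q[R>50].mean(0); M=Q[(R>22)].mean(0); B=Q[R<22].mean(0)
    print(f,len(Q),'line',np.degrees(np.arctan(l[1]/l[0])),'far bearing',np.degrees(np.arctan2(C[1]-140.5,C[0]-522.5)),C.round(1),np.degrees(np.arctan2(*(M-[522.5,140.5,0])[:2][::-1])),B.round(1))
E
```

```text
t: 9.8
tool_pos: [642.7, 589.7, 219.7]
eef_rot: [-180.0, 0.0, 132.5]
wrist_force: [0.2, -0.7, -0.5]
grip_width: 91.1
grasp_force: 0.0
top0 460 line 0.43459392 far bearing 0.6811661719814915 [584.1 141.2 111.2] 0.5011403551869537 [522.3 140.7 115.4]
top3 466 line -47.329395 far bearing -48.38444045524772 [563.   95.  110.6] -48.68786250627539 [521.8 140.  114.3]
```

View pics/t3.png

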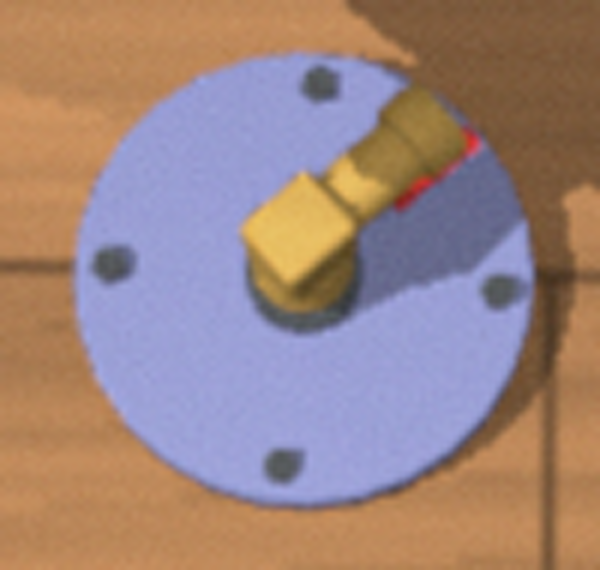

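The outlet's bearing is about −47.3 to −48.4° and the mark's is about −48.3°, so it's on the mark within about 1°. The robot is clear and the blue elbow was not touched.

```bash
python3 -c "
from station import sign_off
print(sign_off())"
```

```text
the job is handed in; nothing more can be done
None
```

The brass elbow is screwed on until its outlet points at the red mark, within about 1° by my measurements and most likely just short of it; I let go, left the blue elbow untouched, and handed the job in at about 10 s (verdict not shown).

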